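# Hook the sprung test clip onto the tagged terminal

## Robot

A 6-joint arm with a two-finger parallel gripper is mounted at the origin on the work surface. World frame = base frame: x ahead of the robot, y to its left, z up, the work surface at z = 0. Lengths are in m, angles in rad, forces in N, time in s.
With the tool pointing down it reaches from about 0.35 to 0.775 m from the base axis. Payload 5.5 kg.
Tool frame: the origin (TCP) lies at the very end of the fingers, on their centre line; the grasp point (between the pads) lies 19 mm behind it; z points along the fingers, y is the line along which they close (so a half turn about z gives the same grasp; the last joint's range is limited). The gripper opens to 85 mm and grips with 20 to 120 N. Pads are 22 mm wide; open, the fingers measure 114 mm over their backs; the gripper's body (76 mm by 85 mm) begins 54 mm behind the grasp point. The pads swing forward as they close: fully open they stand 13 mm farther back than shut.
Start: joints at [-1.281, 0.313, 0.046, 1.304, 0, 1.431], TCP at [0.24, -0.523, 0.231] pointing down, gripper open.
Joint ranges: [-2.76, 2.76], [-0.86, 1.69], [-1.03, 1.26], [-2.2, 2.34], [-1.47, 1.5], [-3.14, 3.14]. Speed limits (rad/s): [2.57, 2.57, 3.14, 3.14, 3.14, 3.14].

## Interface

Orientations are given as a rotation vector (axis times angle).
In Python, from workcell import manip gives the robot as it stands. The module is installed in compiled form; this text tells all that it offers.
- The arm moves only by the shell command python3 -m crank 'ROWS' [FORCE]. ROWS is JSON, a list of rows, each a list of 7 numbers: the shift along the tool's x, y, z scaled (see below), then the turn, a rotation vector about the tool's x, y, z scaled (see below), then the closure, from 0 (fully open) to 1 (shut). In form: [[x, y, z, ax, ay, az, jaw], ...]. A call has 1 to 20 rows; each row shifts and turns the commanded pose from where the row before left it, along the tool's axes as they then stand; what a row does not reach is not made up. The controller multiplies each number of a shift by 0.25 m and each number of a turn by 180 degrees. A row lasts 1/12 s, in which the tool goes at most 41.7 mm and 7.16 degrees, less where a joint would pass 70% of its speed; a pose out of reach is approached as far as the arm can. A call with a number of a shift or a turn outside -1 to 1 is refused whole. A call with a gripper value outside its range is refused whole. The fingers move at their own pace and stop on an object; FORCE is the grip in N (left out, the last holds). Time passes only in rows, so rows that do not move let the fingers close. It gives the time, the measured TCP pose, the force, the opening and the grip force at its end, in the units of the state.
- manip.sense(): the state, without advancing time (a new reading comes with each control period).
- manip.read_camera(name): name is "scene" or "top" or "wrist"; returns the picture (480x640x3 uint8, red, green, blue); there is no depth.
- manip.get_calibration(name): a dict with "intrinsics" (3x3 intrinsics, pixels), "view" (4x4, takes a point from world to camera coordinates); the wrist camera has in their place "T_tool_cam" (4x4, takes a point from camera to tool coordinates, whose origin is the TCP and whose axes are the flange's). Camera axes: x right, y up, looking along -z (the intrinsics and any distortion apply to the point x, -y, -z); pixel columns grow to the right and rows downward; lengths in m; the calibration is good to about 2 mm. A picture is of the moment at which its call begins: read the wrist's pose just before it. get_calibration takes no time and is no camera call.
- manip.close_job(): hands the job in; it is judged then, once.
The state is a dict: "t": time; "qpos": joint angles; "joint_vel": joint speeds; "effort": joint torques, N m; "tool_pos": TCP position; "tool_rot": TCP orientation; "wrist_force": force on the tool from outside, world axes, zero at the start; "ft_torque": the same for the moment, N m; "gripper_width": finger opening in m; "grip_force": force on a finger pad.
Only numpy, scipy, OpenCV 4.12 (cv2) and the standard library are available. Lean on these libraries where they do the work, as an engineer would, in place of code of your own. Each camera call takes 0.05 s, during which the arm holds its last target. There are 200 camera calls.

## Task

Take the orange test clip out of its cradle and stand it on the white unit behind the terminal post of the bay with the yellow tag. Press its red cap right down so that the hook comes out, keep it pressed while you slide the clip along the slot until you feel the hook come home against the post, then let the cap rise and let go, so that the clip is left standing upright, hooked on that post with the post's head behind the hook's barbs. Do it gently, keeping the clip flat on its foot and never forcing it against the unit with more than 20 N, and leave the other things where they are.

Things in the scene. Friction and masses are not known exactly. Their poses are not given: they have to be found in the camera images.
- unit: White flat-topped housing, 150 (x) by 210 (y) by 50 mm high, fixed to the bench. Origin at the centre of its underside, z up; its flat top (deck) is 50 mm higher. Three bays lie side by side at y = -60, 0 and +60 mm, each with a black slot along x centred at x = +5 mm and one upright brass post in it. The deck is clear but for posts and tags.
- slot_mid (a point): Centre of the middle bay's slot, at deck height (unit x +5, y 0, z 50 mm). Each post has a stem 6 mm across and 14 mm high under a round head 18 mm across, 6 mm thick (20 mm high in all). It is clamped up to 20 mm either side of its slot's centre along x, differently in each bay and run; this is not reported: feel for it (or see it). It stays put when pushed.
- tag_yellow: Yellow tag plate, 14 (x) by 30 (y) by 2 mm, fixed on the deck at unit x = +58 mm in line with the bay to use (same y in the unit's frame; any of the three bays). Axes parallel to the unit's; origin at the centre of its underside. The two other bays have grey tags alike.
- clip: Orange sprung clip, upright, loose, 96 mm high, about 0.17 kg. Origin: centre of the foot's underside; z up; x the way its hook points. Foot: horseshoe open to +x, two skids (x -22 to +20, y 13 to 21 mm each side, 30 mm high) and a rear wall. Round body 42 mm across at z 30 to 46, then a 10 mm rod to the red cap. Held by the cap, it hangs; stood on a surface and pushed by the cap, its hook goes down.
- cap_top (a point): Centre of the top of the red cap, 96 mm above the clip's underside when up. The cap is a flat-sided block 30 mm (clip x) by 22 mm (clip y) by 26 mm high, to be gripped from above; it does not turn on the clip. Under it the rod leaves 24 mm free above the orange body (10 mm when pressed right down).
- plunger (a joint): How far the cap and hook are pressed down relative to the orange body, in m: 0 up, 0.014 at its hard stop. A spring of 350 N/m pushes up, 2.4 N at 0, 7.4 N at the stop. Properly hooked on a post it rests at 0.008; with the barbs caught on the head at 0.010; not hooked, at 0. More than 0.010 is needed for the barbs to pass under a head; with less they butt against its side.
- hook (a point): Throat of the steel hook, on its top face: clip x -1 mm, z 22 mm with the cap up. The hook is a fork 4 mm thick between the skids: tines at y 5.5 to 11 mm each side (gap 11 mm for a stem) from the throat to clip x = 16 mm, with upturned barbs 2 mm high at x 13.5 to 16. Home against a stem, the post's axis is at clip x = +2; over 2 mm short of home the barbs catch on the head.
- cradle: Black open tray, 62 (x) by 60 (y) by 14 mm high, walls 6 mm, floor 6 mm thick, fixed to the bench; the clip stands loosely in it, foot on its floor, x axes within 0.1 rad. Origin at the centre of its underside. To hook on, the clip's x is turned along the unit's x; with its origin at unit x = -46 mm in a bay, its hook is clear behind any post; it is then slid along +x of the unit.
- screwdriver: Bystander: screwdriver lying on the bench; origin under its middle.
- parts_cup: Bystander: blue plastic cup, 68 mm across, 50 mm high; origin at the centre of its underside.
- tape_roll: Bystander: yellow ring-shaped roll, 90 mm across, 25 mm high; origin at the centre of its underside.
- carton: Bystander: small white carton 70 by 90 by 50 mm; origin at the centre of its underside.
- cleaner: Bystander: white bottle with blue cap, 56 mm across, 110 mm high; origin at the centre of its underside.
Mind the look-alikes: they are no part of the job. Of the things that look like the clip, the middle-sized one is meant.

How it is judged:
On the way, in this order (a step that is already met when the one before it is completed fails the run):
1. the clip is lifted out of its cradle (z of clip in the frame of cradle above 0.03 m), for 0.1 s.
2. the clip stands on the unit in line with the yellow tag and its cap is pressed down more than 10 mm (value of joint plunger above 0.01 m and z of clip in the frame of tag_yellow between -0.003 and 0.003 m and y of clip in the frame of tag_yellow between -0.008 and 0.008 m and contact force between clip and unit above 2 N), for 0.2 s.
At the end, for the whole second after the job is handed in: Clip let go, still, upright (0.08 rad), flat on the deck (3 mm), in line with the yellow tag (8 mm sideways, 32 to 78 mm from it along the slot) and with the slot (0.3 rad), hooked on the post: its plunger held at 8 mm (6.8 to 9.2) by the post's head lying behind the barbs (value of joint plunger between 0.0068 and 0.0092 m and y of clip in the frame of tag_yellow between -0.008 and 0.008 m and x of clip in the frame of tag_yellow between -0.078 and -0.032 m and z of clip in the frame of tag_yellow between -0.003 and 0.003 m and angle between clip's own z axis and vertical below 0.08 rad and angle between the x axis of clip and the x axis of unit, either way round below 0.3 rad and linear speed of clip below 0.01 m/s); the robot touches nothing.
It fails at once if the clip is forced against the unit or its posts with more than 20 N (contact force between clip and unit above 20 N).
It fails at once if the clip is tipped more than 0.06 rad while it bears on the unit (angle between clip's own z axis and vertical above 0.06 rad and contact force between clip and unit above 3 N).
It fails at once if the robot itself presses on the unit with more than 10 N (contact force between any of the fingers, the arm and unit above 10 N).
It fails at once if a bystander is moved more than 15 mm (distance of any of screwdriver, parts_cup, tape_roll, carton, cleaner from where it was at the start of the episode above 0.015 m).
It also fails if it takes over 43 s, if anything falls off the work surface, if the arm or the gripper's body presses on something with over 40 N, if the wrist force passes 120 N, or if a joint passes its speed limit or range.

## Working session

There is one attempt and no reset: what is moved stays moved. The work goes in short steps, Python scripts to look and compute and a shell command to move; the robot and the scene stay as the last step left them, time stands still between calls to the robot, and variables do not carry over. Pictures are saved under pics/ and viewed, at most 10 in all, crops included, and the job is handed in when it is done.

```bash
mkdir -p pics; python3 - <<'E'
from workcell import manip
import cv2,numpy as np
for n in ("scene","top"):
    cv2.imwrite(f"pics/{n}0.png",manip.read_camera(n)[...,::-1]); c=manip.get_calibration(n); print(n,np.round(c["intrinsics"],1).tolist(),np.round(c["view"],3).tolist(),[k for k in c])
c=manip.get_calibration("wrist");print({k:np.round(v,3).tolist() for k,v in c.items()});print(manip.sense())
E
```

```text
scene [[515.0, 0.0, 321.8], [0.0, 515.0, 242.0], [0.0, 0.0, 1.0]] [[0.652, 0.758, -0.01, -0.32], [-0.631, 0.549, 0.548, 0.272], [0.421, -0.351, 0.836, -1.354], [0.0, 0.0, 0.0, 1.0]] ['intrinsics', 'view']
top [[509.3, 0.0, 322.0], [0.0, 509.3, 238.4], [0.0, 0.0, 1.0]] [[-0.019, -1.0, 0.013, -0.027], [0.989, -0.017, 0.146, -0.526], [-0.146, 0.016, 0.989, -1.262], [0.0, 0.0, 0.0, 1.0]] ['intrinsics', 'view']
{'intrinsics': [[363.182, 0.0, 323.415], [0.0, 363.182, 243.695], [0.0, 0.0, 1.0]], 'T_tool_cam': [[0.001, 0.946, 0.325, 0.084], [1.0, -0.001, -0.0, 0.0], [-0.0, 0.325, -0.946, -0.142], [0.0, 0.0, 0.0, 1.0]]}
{'t': 0.1, 'qpos': array([-1.28060773e+00,  3.13964683e-01,  4.50699539e-02,  1.30359106e+00,
       -1.17840680e-05,  1.43120545e+00]), 'joint_vel': array([-0.00112179, -0.00096346,  0.00235163,  0.00026644,  0.00136058,
        0.0001562 ]), 'effort': array([ 2.96819409e-03, -4.81726241e+01,  2.99243277e+01,  1.27921673e-02,
       -5.55375641e-05, -1.20061631e-05]), 'tool_pos': array([ 0.23944447, -0.52226361,  0.23046637]), 'tool_rot': array([-3.06769068e+00, -6.69553242e-01,  2.17979921e-04]), 'wrist_force': array([-0.65112287,  0.2110316 , -1.30735114]), 'ft_torque': array([-0.01070712,  0.03403117,  0.0125044 ]), 'grip_force': 0.0, 'gripper_width': 0.08582556461216291}
```

View pics/scene0.png

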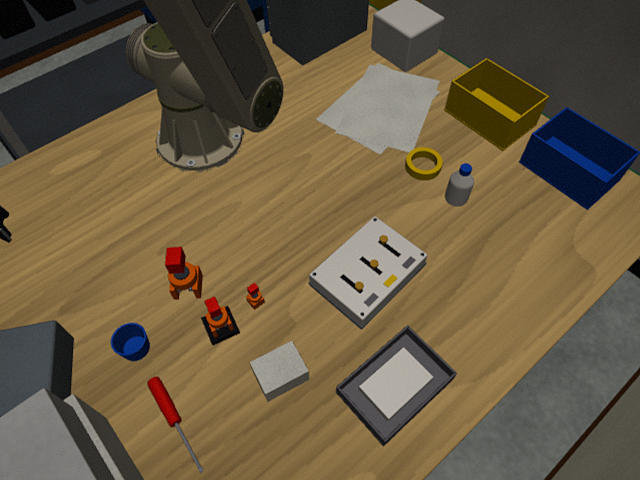

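View pics/top0.png

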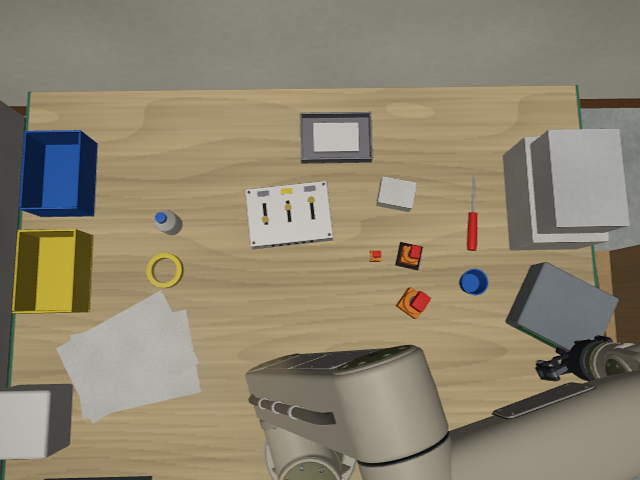

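Scene shows three clip look-alikes: a large one (scene 182,272; top 413,302), a middle one in the black cradle (scene 218,317; top 410,255) and a small one (scene 255,296; top 376,256). The middle-sized one standing in the cradle fits. The yellow tag belongs to the middle bay (top 287,191). An enlarged crop will confirm this.

```bash
python3 - <<'E'
import cv2,numpy as np
t=cv2.imread("pics/top0.png");
a=cv2.resize(t[170:260,235:345],None,fx=5,fy=5,interpolation=cv2.INTER_CUBIC)
b=cv2.resize(t[235:325,365:440],None,fx=3.3,fy=3.3,interpolation=cv2.INTER_CUBIC)
c=np.zeros((450,800,3),np.uint8);c[:a.shape[0],:a.shape[1]]=a;c[:b.shape[0],552:552+b.shape[1]]=b[:,:248]
cv2.imwrite("pics/crop.png",c)
E
```

```text
(no output)
```

View pics/crop.png

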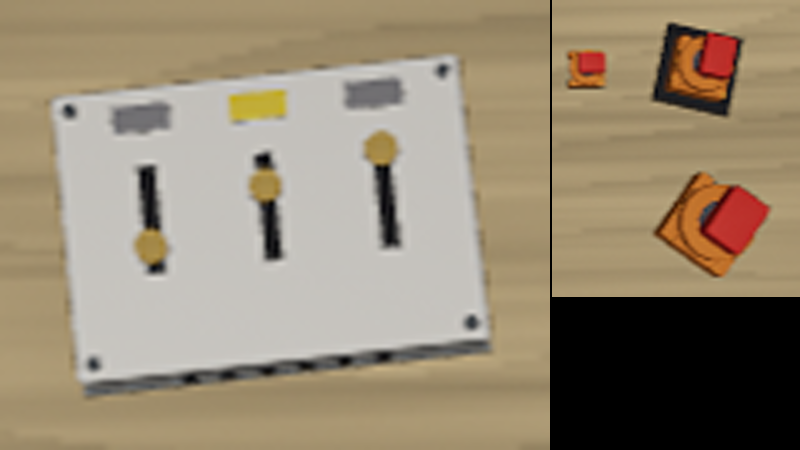

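The crop shows the middle clip in the black tray (crop 700,65) and the large and small ones outside any tray. The yellow tag is at crop (258,106), with its post head at (265,185).

```bash
cat > h.py <<'E'
import numpy as np, cv2
from workcell import manip
from scipy.spatial.transform import Rotation as R
def ray(uv,K,V,z):
    "world point at height z seen at pixel uv"
    C=np.linalg.inv(V); K=np.array(K)
    d=np.linalg.solve(K,[uv[0],uv[1],1])*[1,-1,-1]
    d=C[:3,:3]@d; o=C[:3,3]; return o+d*(z-o[2])/d[2]
def px(name,uv,z):
    c=manip.get_calibration(name); return ray(uv,c["intrinsics"],np.array(c["view"]),z)
def wview(s):
    T=np.eye(4);T[:3,:3]=R.from_rotvec(s["tool_rot"]).as_matrix();T[:3,3]=s["tool_pos"]
    c=manip.get_calibration("wrist");return c["intrinsics"],np.linalg.inv(T@np.array(c["T_tool_cam"]))
def togo(target,yaw):
    """from present pose to TCP target, tool down with tool x heading yaw: shift/0.25 (tool axes now), turn/pi"""
    s=manip.sense();A=R.from_rotvec(s["tool_rot"])
    B=R.from_matrix(np.array([[np.cos(yaw),np.sin(yaw),0],[np.sin(yaw),-np.cos(yaw),0],[0,0,-1]]))
    print("pos",s["tool_pos"].round(4),"yaw",np.degrees(np.arctan2(*A.as_matrix()[1::-1,0])).round(2),"shift",(A.inv().apply(np.array(target)-s["tool_pos"])/.25).round(3),"turn",((A.inv()*B).as_rotvec()/np.pi).round(4))
E
python3 - <<'E'
from h import *
u=lambda p:(p[0]/5+235-.4,p[1]/5+170-.4); m=lambda p:((p[0]-552)/3.3+365-.35,p[1]/3.3+235-.35)
P=[px("top",u(p),.05) for p in [(52,98),(457,57),(490,342),(78,380)]]
print(np.round(P,4));print("sizes",[np.linalg.norm(P[i]-P[i-1]).round(4) for i in range(4)])
print("yaw",[np.degrees(np.arctan2(*(a-b)[1::-1])).round(2) for a,b in((P[0],P[3]),(P[1],P[2]))],np.degrees(np.arctan2(*(P[0]-P[1])[1::-1]))-90)
print("ctr",np.mean(P,0),"tag",px("top",u((258,106)),.052),"post",px("top",u((265,185)),.07),"slot",px("top",u((262,152)),.05),px("top",u((275,260)),.05))
Q=[px("top",m(p),.014) for p in [(668,23),(742,40),(730,115),(655,98)]]
print(np.round(Q,4),"ctr",np.mean(Q,0),[np.linalg.norm(Q[i]-Q[i-1]).round(4) for i in range(4)])
print("cradle yaw",[np.degrees(np.arctan2(*(a-b)[1::-1])).round(2) for a,b in((Q[0],Q[3]),(Q[1],Q[2]))])
s=manip.sense();print("tool R",R.from_rotvec(s["tool_rot"]).as_matrix().round(3))
togo([np.mean(Q,0)[0],np.mean(Q,0)[1],.26],np.radians(-12))
E
```

```text
[[ 0.6542  0.1587  0.05  ]
 [ 0.6726 -0.0494  0.05  ]
 [ 0.5239 -0.0632  0.05  ]
 [ 0.5081  0.1451  0.05  ]]
sizes [np.float64(0.1467), np.float64(0.2089), np.float64(0.1493), np.float64(0.2089)]
yaw [np.float64(5.3), np.float64(5.28)] 5.052390859941596
ctr [0.58968068 0.04779381 0.05      ] tag [0.6478193  0.05307774 0.052     ] post [0.60263984 0.04893563 0.07      ] slot [0.62415343 0.05135003 0.05      ] [0.56791175 0.04524364 0.05      ]
[[ 0.5167 -0.2395  0.014 ]
 [ 0.5022 -0.2974  0.014 ]
 [ 0.4431 -0.2852  0.014 ]
 [ 0.4575 -0.2268  0.014 ]] ctr [ 0.47989113 -0.26222581  0.014     ] [np.float64(0.0606), np.float64(0.0597), np.float64(0.0603), np.float64(0.0601)]
cradle yaw [np.float64(-12.08), np.float64(-11.72)]
tool R [[ 0.909  0.417 -0.   ]
 [ 0.417 -0.909  0.002]
 [ 0.    -0.002 -1.   ]]
pos [ 0.2394 -0.5223  0.2305] yaw 24.62 shift [ 1.308 -0.545 -0.117] turn [-5.000e-04  1.000e-04  2.035e-01]
```

```bash
python3 -m crank '[[0.145,-0.06,-0.013,0,0,0,0],[0.145,-0.06,-0.013,0,0,0,0],[0.145,-0.06,-0.013,0,0,0,0],[0.145,-0.06,-0.013,0,0,0,0],[0.145,-0.06,-0.013,0,0,0,0],[0.145,-0.06,-0.013,0,0,0,0],[0.145,-0.06,-0.013,0,0,0,0],[0.145,-0.06,-0.013,0,0,0,0],[0.145,-0.06,-0.013,0,0,0,0],[0,0,0,0,0,0.034,0],[0,0,0,0,0,0.034,0],[0,0,0,0,0,0.034,0],[0,0,0,0,0,0.034,0],[0,0,0,0,0,0.034,0],[0,0,0,0,0,0.034,0],[0,0,0,0,0,0,0],[0,0,0,0,0,0,0]]' 40
python3 - <<'E'
from h import *
s=manip.sense();im=manip.read_camera("wrist")[...,::-1];cv2.imwrite("pics/w1.png",im)
print(s["t"]);K,V=wview(s);np.savez("w1.npz",K=K,V=V)
togo([.480,-.262,.26],np.radians(-12))
E
```

```text
t: 1.52
tool_pos: [0.4797, -0.2639, 0.2602]
tool_rot: [-3.124, 0.326, 0.001]
wrist_force: [-0.4, 0.0, 0.5]
gripper_width: 0.0855
grip_force: 0.0
1.5167
pos [ 0.4798 -0.264   0.2602] yaw -11.93 shift [-0.001 -0.008  0.001] turn [-0.0001  0.0002  0.0004]
```

View pics/w1.png

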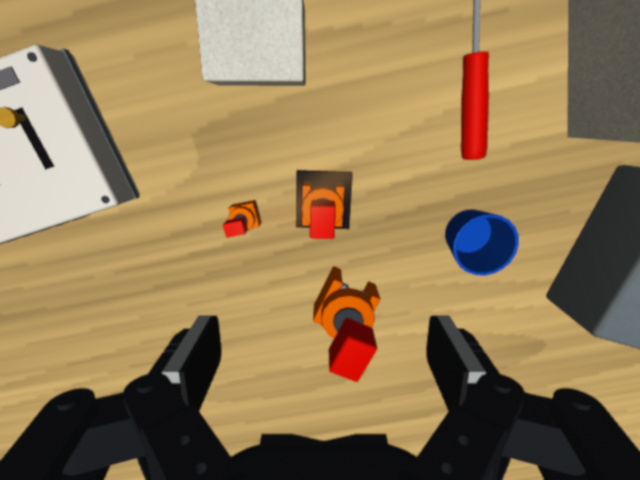

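The wrist view shows the middle clip in its tray (cap 322,221), with the skids opening upward in the picture, so the hook points along tool +x. The big clip (350,320) and small clip (240,220) stand clear.

```bash
python3 - <<'E'
from h import *
im=cv2.imread("pics/w1.png");f=np.load("w1.npz");K,V=f["K"],f["V"]
c=im[190:250,295:355].astype(int);
m=((c[...,2]>110)&(c[...,1]<45)).astype(np.uint8)
n,l,st,ce=cv2.connectedComponentsWithStats(m);i=1+st[1:,4].argmax();print(st[i]+[295,190,0,0,0])
m=(l==i)
for r in range(0,60,3):
    x=np.where(m[r])[0]
    if len(x):print(r+190,x[0]+295,x[-1]+295,c[r,x,2].mean().round(),c[r,x,1].mean().round())
E
```

```text
[309 205  27  33 590]
205 323 334 126.0 36.0
208 327 334 218.0 39.0
211 326 334 226.0 39.0
214 323 334 226.0 37.0
217 320 334 227.0 36.0
220 316 334 227.0 35.0
223 311 334 227.0 35.0
226 309 334 220.0 33.0
229 311 333 227.0 31.0
232 311 333 226.0 29.0
235 311 333 225.0 28.0
```

```bash
python3 - <<'E'
from h import *
im=cv2.imread("pics/w1.png");f=np.load("w1.npz");K,V=f["K"],f["V"]
c=im[190:250,295:355].astype(int)
m=((c[...,2]>180)&(c[...,1]<90)&(c[...,0]<90)).astype(np.uint8)
n,l,st,ce=cv2.connectedComponentsWithStats(m);i=1+st[1:,4].argmax()
p=np.argwhere(l==i)[:,::-1].astype(np.float32)+[295,190]
r=cv2.minAreaRect(p.astype(np.float32));print(r,st[i])
b=[ray(q,K,V,.102) for q in cv2.boxPoints(r)];print(np.round(b,4),[np.linalg.norm(b[i]-b[i-1]).round(4) for i in range(4)])
x,y,w,h=st[i][:4];print(cv2.boxPoints(r).round(1))
for i in range(4):
  d=b[i]-b[i-1];print(np.degrees(np.arctan2(d[1],d[0])).round(1))
C=np.mean(b,0);print(C);togo([C[0],C[1],.074],np.radians(-12))
E
```

```text
((322.1748962402344, 222.31398010253906), (27.99057388305664, 32.575923919677734), 4.573921203613281) [ 13  15  29  34 809]
[[ 0.4696 -0.2473  0.102 ]
 [ 0.4973 -0.2558  0.102 ]
 [ 0.4905 -0.2785  0.102 ]
 [ 0.4626 -0.2707  0.102 ]] [np.float64(0.0244), np.float64(0.0289), np.float64(0.0236), np.float64(0.029)]
[[306.9 237.4]
 [309.5 205. ]
 [337.4 207.2]
 [334.8 239.7]]
73.3
-17.0
-106.5
164.4
[ 0.48001351 -0.26309013  0.102     ]
pos [ 0.4798 -0.264   0.2602] yaw -11.93 shift [ 0.001 -0.004  0.745] turn [-0.0001  0.0002  0.0004]
```

```bash
python3 -m crank '[[0,-0.004,0.12,0,0,0.006,0],[0,0,0.12,0,0,0.006,0],[0,0,0.12,0,0,0,0],[0,0,0.12,0,0,0,0],[0,0,0.12,0,0,0,0.3],[0,0,0.1,0,0,0,0.4],[0,0,0.045,0,0,0,0.4],[0,0,0,0,0,0,0.4],[0,0,0,0,0,0,1],[0,0,0,0,0,0,1],[0,0,0,0,0,0,1],[0,0,0,0,0,0,1],[0,0,0,0,0,0,1],[0,0,0,0,0,0,1]]' 40
```

```text
t: 2.73
tool_pos: [0.4811, -0.2638, 0.0755]
tool_rot: [3.116, -0.389, 0.004]
wrist_force: [0.8, 0.4, 1.5]
gripper_width: 0.0218
grip_force: 44.3
```

```bash
python3 -m crank '[[0,0,-0.04,0,0,0,1],[0,0,-0.1,0,0,0,1],[0,0,-0.13,0,0,0,1],[0,0,-0.13,0,0,0,1],[0,0,-0.1,0,0,-0.036,1],[0,0,0,0,0,-0.036,1],[0,0,0,0,0,-0.036,1],[0,0,0,0,0,0,1]]' 50
python3 -c "
from h import *
togo([.5442,.0436,.17],np.radians(5.2))"
```

```text
t: 3.4
tool_pos: [0.48, -0.263, 0.2004]
tool_rot: [3.138, 0.146, 0.001]
wrist_force: [0.3, -0.7, -2.3]
gripper_width: 0.0211
grip_force: 49.8
pos [ 0.48   -0.263   0.2004] yaw 5.35 shift [ 0.37  -1.197  0.121] turn [ 0.0002 -0.0002  0.0008]
```

```bash
python3 -m crank '[[0.02,-0.07,0,0,0,0,1],[0.042,-0.135,0,0,0,0,1],[0.042,-0.135,0,0,0,0,1],[0.042,-0.135,0,0,0,0,1],[0.042,-0.135,0,0,0,0,1],[0.042,-0.135,0,0,0,0,1],[0.042,-0.135,0,0,0,0,1],[0.042,-0.135,0,0,0,0,1],[0.036,-0.115,0,0,0,0,1],[0.02,-0.067,0,0,0,0,1],[0,0,0.08,0,0,0,1],[0,0,0,0,0,0,1],[0,0,0,0,0,0,1]]' 50
python3 - <<'E'
from h import *
s=manip.sense();im=manip.read_camera("wrist")[...,::-1];cv2.imwrite("pics/w2.png",im)
K,V=wview(s);np.savez("w2.npz",K=K,V=V)
togo([.5442,.0436,.13],np.radians(5.2))
E
```

```text
t: 4.48
tool_pos: [0.5436, 0.0436, 0.1781]
tool_rot: [-3.138, -0.14, 0.006]
wrist_force: [0.2, -1.0, -1.8]
gripper_width: 0.0211
grip_force: 49.7
pos [0.5443 0.0431 0.179 ] yaw 5.08 shift [ 0.    -0.002  0.196] turn [-0.      0.0007 -0.0007]
```

View pics/w2.png

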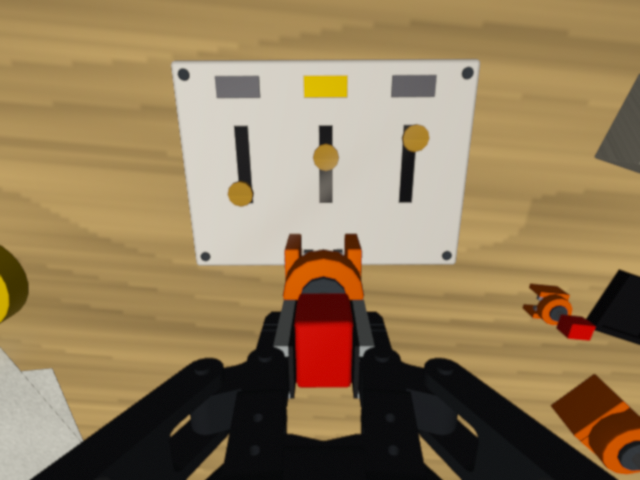

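The wrist view shows the clip hanging upright in the grip, in line with the slot. The yellow tag is at (326,86), the post head at (326,157) and the deck corners at (173,62), (478,61), (455,264) and (197,264).

```bash
python3 - <<'E'
from h import *
f=np.load("w2.npz");K,V=f["K"],f["V"];s=manip.sense();A=R.from_rotvec(s["tool_rot"])
t=lambda uv,z:(A.inv().apply(ray(uv,K,V,z)-s["tool_pos"])*1000).round(1)
for n,uv,z in [("tag",(326,86),.052),("post",(326,157),.07),("slot0",(326,126),.05),("slot1",(326,203),.05),("c",(173,62),.05),("c",(478,61),.05),("c",(455,264),.05),("c",(197,264),.05),("skidL",(293,236),.139),("skidR",(352,236),.139)]: print(n,t(uv,z))
print(s["tool_pos"])
E
```

```text
tag [104.5   1.3 126.7]
post [ 59.1   1.4 108.8]
slot0 [ 78.6   1.5 128.8]
slot1 [ 23.1   1.7 128.9]
c [ 119.2 -101.3  128.7]
c [120.2 103.1 128.7]
c [-26.7 105.5 129. ]
c [ -27.1 -101.7  129.1]
skidL [ 25.4 -16.2  39.9]
skidR [25.5 14.7 39.9]
[0.5443099  0.04308835 0.17897665]
```

```bash
python3 -m crank '[[0,0.004,0.06,0,0,0,1],[0,0,0.08,0,0,0,1],[0,0,0.06,0,0,0,1],[0,0,0.014,0,0,0,1],[0,0,0,0,0,0,1],[0,0,0,0,0,0,1]]' 50; python3 -c "
from h import *
togo([.5442,.0426,.12],np.radians(5.2))"; python3 -m crank '[[0,0,0.008,0,0,0,1],[0,0,0.008,0,0,0,1],[0,0,0,0,0,0,1],[0,0,0,0,0,0,1]]'; python3 -m crank '[[0,0,0.008,0,0,0,1],[0,0,0.008,0,0,0,1],[0,0,0,0,0,0,1],[0,0,0,0,0,0,1]]'
```

```text
t: 5.03
tool_pos: [0.5457, 0.0417, 0.1268]
tool_rot: [3.138, 0.14, 0.001]
wrist_force: [0.6, 0.8, -1.8]
gripper_width: 0.0214
grip_force: 49.8
pos [0.5457 0.0417 0.1268] yaw 5.1 shift [-0.006 -0.004  0.027] turn [ 0.0001 -0.0002 -0.0006]
t: 5.37
tool_pos: [0.5455, 0.0423, 0.1222]
tool_rot: [3.138, 0.142, 0.001]
wrist_force: [0.1, -0.2, -2.4]
gripper_width: 0.0214
grip_force: 49.8
t: 5.7
tool_pos: [0.5457, 0.0423, 0.1182]
tool_rot: [3.138, 0.142, 0.002]
wrist_force: [-0.3, 0.5, 3.0]
gripper_width: 0.021
grip_force: 50.4
```

```bash
python3 -m crank '[[0,0,0.008,0,0,0,1],[0,0,0.008,0,0,0,1],[0,0,0.006,0,0,0,1],[0,0,0.006,0,0,0,1],[0,0,0,0,0,0,1],[0,0,0,0,0,0,1]]';  python3 -m crank '[[0,0,0.006,0,0,0,1],[0,0,0.004,0,0,0,1],[0,0,0,0,0,0,1],[0,0,0,0,0,0,1]]'
```

```text
t: 6.2
tool_pos: [0.5457, 0.0424, 0.111]
tool_rot: [-3.138, -0.142, -0.001]
wrist_force: [-0.4, 0.7, 5.3]
gripper_width: 0.021
grip_force: 50.8
t: 6.53
tool_pos: [0.5457, 0.0424, 0.1086]
tool_rot: [-3.138, -0.142, -0.001]
wrist_force: [-0.8, 0.9, 5.8]
gripper_width: 0.0214
grip_force: 50.9
```

```bash
for i in 1 2; do python3 -m crank '[[0,0,0.005,0,0,0,1],[0,0,0,0,0,0,1],[0,0,0,0,0,0,1]]' | grep -E "pos|wrist"; done
```

```text
tool_pos: [0.5457, 0.0424, 0.1075]
wrist_force: [0.6, 1.4, 6.3]
tool_pos: [0.5457, 0.0424, 0.1063]
wrist_force: [-0.5, 1.0, 7.0]
```

```bash
python3 -m crank '[[0,0,0.003,0,0,0,1],[0,0,0,0,0,0,1],[0,0,0,0,0,0,1]]' | grep -E "pos|wrist"
```

```text
tool_pos: [0.5457, 0.0424, 0.1057]
wrist_force: [-0.4, 1.3, 7.4]
```

```bash
python3 -m crank '[[0.012,0,0,0,0,0,1],[0.024,0,0,0,0,0,1],[0.024,0,0,0,0,0,1],[0.012,0,0,0,0,0,1]]' 60; python3 -m crank '[[0.02,0,0,0,0,0,1],[0.024,0,0,0,0,0,1],[0.024,0,0,0,0,0,1],[0.024,0,0,0,0,0,1],[0.012,0,0,0,0,0,1],[0,0,0,0,0,0,1]]'
python3 -c "
from h import *
togo([.6006,.0478,.1057],np.radians(5.2))"
```

```text
t: 7.62
tool_pos: [0.5624, 0.0437, 0.1057]
tool_rot: [3.138, 0.142, -0.003]
wrist_force: [-6.3, -0.1, 12.2]
gripper_width: 0.0209
grip_force: 60.6
t: 8.12
tool_pos: [0.5887, 0.046, 0.1057]
tool_rot: [3.138, 0.142, -0.002]
wrist_force: [-3.2, -0.1, 10.4]
gripper_width: 0.021
grip_force: 60.4
pos [0.5887 0.046  0.1057] yaw 5.18 shift [ 0.048 -0.003 -0.   ] turn [ 0.0002  0.0004 -0.0001]
```

```bash
python3 -m crank '[[0,0,-0.004,0,0,0,1],[0.008,0,0,0,0,0,1],[0.008,0,0,0,0,0,1],[0.008,0,0,0,0,0,1],[0,0,0,0,0,0,1]]'; python3 -m crank '[[0.006,0,0,0,0,0,1],[0.006,0,0,0,0,0,1],[0,0,0,0,0,0,1]]'
```

```text
t: 8.53
tool_pos: [0.5937, 0.0467, 0.1059]
tool_rot: [3.138, 0.142, -0.005]
wrist_force: [-3.9, 0.3, 7.0]
gripper_width: 0.021
grip_force: 59.9
t: 8.78
tool_pos: [0.5965, 0.047, 0.1058]
tool_rot: [3.138, 0.142, -0.005]
wrist_force: [-4.2, 0.5, 7.0]
gripper_width: 0.0209
grip_force: 59.9
```

```bash
for i in 1 2; do python3 -m crank '[[0.004,0,0,0,0,0,1],[0.002,0,0,0,0,0,1],[0,0,0,0,0,0,1]]' | grep -E "pos|wrist"; done
```

```text
tool_pos: [0.5978, 0.0471, 0.1058]
wrist_force: [-4.3, -0.2, 6.6]
tool_pos: [0.5993, 0.0473, 0.1058]
wrist_force: [-4.8, 0.8, 7.3]
```

```bash
python3 -m crank '[[0.004,0,0,0,0,0,1],[0.002,0,0,0,0,0,1],[0,0,0,0,0,0,1]]' | grep -E "pos|wrist"
```

```text
tool_pos: [0.6007, 0.0474, 0.1058]
wrist_force: [-4.6, 0.2, 7.5]
```

```bash
python3 -m crank '[[0.004,0,0,0,0,0,1],[0,0,0,0,0,0,1]]' | grep -E "pos|wrist"
```

```text
tool_pos: [0.6018, 0.0475, 0.1058]
wrist_force: [-5.4, 0.1, 6.3]
```

```bash
python3 -m crank '[[0.003,0,0,0,0,0,1],[0.001,0,0,0,0,0,1],[0,0,0,0,0,0,1]]' | grep -E "pos|wrist"
```

```text
tool_pos: [0.6026, 0.0476, 0.1058]
wrist_force: [-5.0, -0.0, 7.8]
```

```bash
python3 -m crank '[[0.003,0,0,0,0,0,1],[0.001,0,0,0,0,0,1],[0,0,0,0,0,0,1]]' | grep -E "pos|wrist"
```

```text
tool_pos: [0.6029, 0.0476, 0.1058]
wrist_force: [-6.6, -0.6, 9.9]
```

```bash
python3 -m crank '[[0.002,0,0,0,0,0,1],[0,0,0,0,0,0,1]]' | grep -E "pos|wrist"
```

```text
tool_pos: [0.603, 0.0476, 0.1058]
wrist_force: [-8.1, -0.4, 9.0]
```

```bash
python3 -m crank '[[-0.002,0,-0.004,0,0,0,1],[0,0,-0.005,0,0,0,1],[0,0,-0.005,0,0,0,1],[0,0,-0.004,0,0,0,1],[0,0,0,0,0,0,1],[0,0,0,0,0,0,1]]'
```

```text
t: 10.87
tool_pos: [0.603, 0.0476, 0.1098]
tool_rot: [3.138, 0.142, -0.008]
wrist_force: [-4.9, -0.4, 5.9]
gripper_width: 0.0209
grip_force: 59.6
```

```bash
python3 -m crank '[[0,0,-0.005,0,0,0,1],[0,0,0,0,0,0,1],[0,0,0,0,0,0,1]]' | grep -E "pos|wrist"
```

```text
tool_pos: [0.603, 0.0476, 0.111]
wrist_force: [-6.1, -0.4, 4.6]
```

```bash
python3 -m crank '[[0,0,-0.003,0,0,0,1],[0,0,0,0,0,0,1],[0,0,0,0,0,0,1]]' | grep -E "pos|wrist"
```

```text
tool_pos: [0.603, 0.0476, 0.1116]
wrist_force: [-5.7, -0.7, 5.2]
```

```bash
python3 -m crank '[[0,0,-0.003,0,0,0,1],[0,0,0,0,0,0,1],[0,0,0,0,0,0,1]]' | grep -E "pos|wrist"
```

```text
tool_pos: [0.603, 0.0476, 0.1118]
wrist_force: [-5.9, 0.1, 0.1]
```

```bash
python3 -m crank '[[0,0,-0.002,0,0,0,1],[0,0,0,0,0,0,1],[0,0,0,0,0,0,1]]' | grep -E "pos|wrist"; python3 -c "
from h import *
im=manip.read_camera('wrist')[...,::-1];cv2.imwrite('pics/w3.png',im)"
```

```text
tool_pos: [0.603, 0.0476, 0.1118]
wrist_force: [-6.3, -0.4, -3.9]
```

View pics/w3.png

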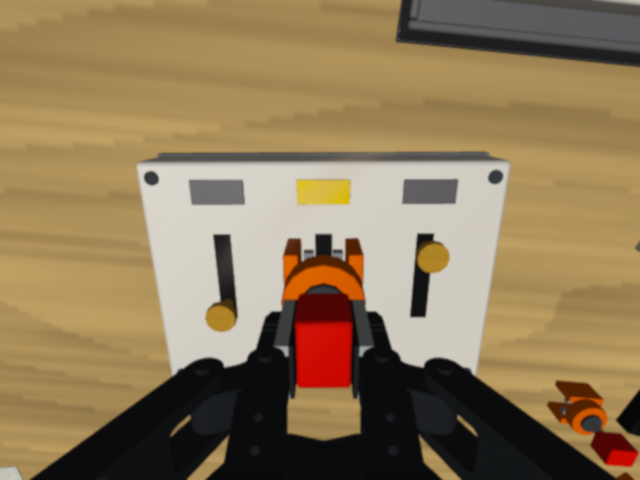

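The wrist view shows the post hidden under the clip body, with barbs ahead of it (310–340, 253). The upward stop is 6 mm above the hard stop, so the plunger is at about 8 mm and the clip is hooked. I'll relieve the load and release.

```bash
python3 -m crank '[[-0.003,0,0.004,0,0,0,1],[0,0,0,0,0,0,1],[0,0,0,0,0,0,0.6],[0,0,0,0,0,0,0.4],[0,0,0,0,0,0,0.2],[0,0,0,0,0,0,0.2],[0,0,0,0,0,0,0.2],[0,0,0,0,0,0,0.2]]' 20; python3 -m crank '[[0,0,-0.03,0,0,0,0.2],[0,0,-0.08,0,0,0,0.2],[0,0,-0.12,0,0,0,0.2],[0,0,-0.12,0,0,0,0.2],[0,0,-0.1,0,0,0,0.2],[-0.1,0,0,0,0,0,0.2],[-0.1,0,0,0,0,0,0.2],[0,0,0,0,0,0,0.2],[0,0,0,0,0,0,0.2]]'
python3 - <<'E'
from h import *
s=manip.sense();im=manip.read_camera("wrist")[...,::-1];cv2.imwrite("pics/w4.png",im)
K,V=wview(s);np.savez("w4.npz",K=K,V=V)
E
```

```text
t: 12.58
tool_pos: [0.6052, 0.0477, 0.113]
tool_rot: [3.138, 0.142, 0.001]
wrist_force: [-0.8, 0.4, -0.8]
gripper_width: 0.0685
grip_force: 0.0
t: 13.33
tool_pos: [0.5543, 0.0432, 0.2264]
tool_rot: [3.138, 0.142, 0.002]
wrist_force: [1.7, -0.2, -0.0]
gripper_width: 0.0683
grip_force: 0.0
```

View pics/w4.png

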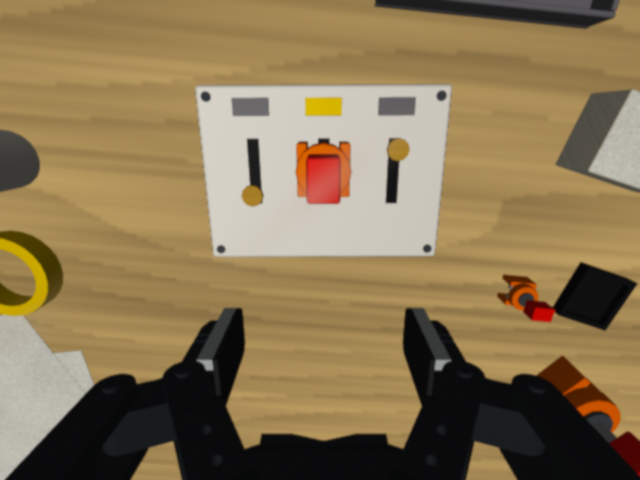

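The clip stands upright and in line with the yellow tag (cap 323,180, tag 323,106). Nothing else has moved. The height measured before release fits a plunger reading of about 8 mm.

```bash
python3 -c "
from workcell import manip
print(manip.close_job())"
```

```text
the job is handed in; nothing more can be done
None
```

The job is handed in: the clip is hooked on the post of the yellow-tag bay, standing upright and released, with the plunger at about 8 mm (inferred from tool height, not read directly); no verdict came back.

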